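Clamp the glued strip in the zither maker's jig

ROBOT

A 7-joint arm with a two-finger parallel gripper is mounted at the origin on the work surface. World frame = base frame: x ahead of the robot, y to its left, z up, the work surface at z = 0. Lengths are in mm, angles in rad, forces in N, time in s.
With the tool pointing down it reaches from about 425 to 875 mm from the base axis. Payload 9.9 kg.
Tool frame: the origin (TCP) lies at the very end of the fingers, on their centre line; the grasp point (between the pads) lies 19 mm behind it; x points along the fingers, z is the direction in which the jaws open and shut, and the axes are right-handed (so a half turn about x gives the same grasp; the last joint's range is limited). The gripper opens to 85 mm and grips with 20 to 120 N. Pads are 22 mm wide; open, the fingers measure 114 mm over their backs; the gripper's body (76 mm by 85 mm) begins 54 mm behind the grasp point. The pads swing forward as they close: fully open they stand 13 mm farther back than shut.
Start: joints at [-1.414, 0.576, 0.025, 1.437, -0.015, 1.129, -0.057], TCP at [160.966, 655.529, 204.489] pointing down, gripper open.
Joint ranges: [-2.76, 2.76], [-0.34, 2.15], [-1.52, 1.57], [0.19, 2.46], [-1.09, 4.23], [0.17, 1.99], [-2.82, 2.82]. Speed limits (rad/s): [2.22, 2.22, 3.01, 3.01, 3.14, 3.14, 3.14].

INTERFACE

Orientations are given as a 3x3 rotation matrix whose columns are the frame's x, y, z axes.
In Python, from workcell import ctrl gives the robot as it stands.
- The arm moves only by the tool step_arm, never from a script. Its argument "steps" is text: rows parted by semicolons, each of 6 numbers parted by spaces: the shift along the tool's x, y, z scaled (see below), then the turn, a rotation vector about the tool's x, y, z scaled (see below). A call has 1 to 8 rows; each row shifts and turns the commanded pose from where the row before left it, along the tool's axes as they then stand; what a row does not reach is not made up. The controller multiplies each number of a shift by 0.05 m and each number of a turn by 90 degrees. A row lasts 1/12 s, in which the tool goes at most 41.7 mm and 7.16 degrees, less where a joint would pass 70% of its speed; a pose out of reach is approached as far as the arm can. A call with a number of a shift or a turn outside -1 to 1 is refused whole. A call with a gripper value outside its range is refused whole. "fingers" is the opening, from 0 (shut) to 1 (fully open), set as the call begins (left out, the last holds). The fingers move at their own pace and stop on an object; "force" is the grip in N (left out, the last holds). Time passes only in rows, so rows that do not move let the fingers close. It gives the time, the measured TCP pose, the force and the opening at its end, in the units of the state.
- ctrl.get_obs(): the state, without advancing time (a new reading comes with each control period).
- ctrl.snapshot(name): name is "scene" or "top" or "wrist"; returns a dict with "img" (480x640x3 uint8, red, green, blue), "depth" (480x640 float32, mm along the optical axis (not along the pixel's ray), 0 where there is no reading), "fx", "fy", "cx", "cy" (pixels), "cam_to_world" (4x4, takes a point from camera to world coordinates). Camera axes: x right, y up, looking along -z (the intrinsics and any distortion apply to the point x, -y, -z); pixel columns grow to the right and rows downward; lengths in mm; the calibration is good to about 2 mm. A picture is of the moment at which its call begins.
- ctrl.sign_off(): hands the job in, once; it reports no verdict.
The state is a dict: "time": time; "joints": joint angles; "qd": joint speeds; "effort": joint torques, N m; "position": TCP position; "tcp_rot": TCP orientation; "ft_force": force on the tool from outside, world axes, zero at the start; "torque": the same for the moment, N m; "grip_width": finger opening in mm.
Only numpy, scipy, OpenCV 4.12 (cv2) and the standard library are available. Lean on these libraries where they do the work, as an engineer would, in place of code of your own. Each camera call takes 0.05 s, during which the arm holds its last target.

TASK

Clamp the freshly glued strip in the jig: press the red push latch down until it is fully home, then the yellow one, then the blue one, in that order. Leave the white latch standing as it is, only press the latches (do not pull them up), and do not move or pick up the hammer, glass or tuning key around the jig.

Things in the scene. Friction and masses are not known exactly. Their poses are not given: they have to be found in the camera images.
- jig: wooden gluing jig fixed to the bench: plywood baseboard 170 mm (own x) by 370 mm (own y), a dark wood strip on it and along its middle a pale clamping beam 50 mm wide, 360 mm long (own y), its top 54 mm above the bench. Origin on the bench under the middle of the jig, z up. Four push latches stand on the beam's centre line at about own y = -105, -35, +35 and +105 mm; which colour stands where differs each time.
- latch_red (a joint): push latch with a round red plastic cap, 30 mm across and 12 mm thick, on a 12 mm stem above a dark steel collar (36 mm across, 8 mm high) on the jig's beam. Joint value in m, growing as the cap is pressed straight down: the cap starts somewhere between 0 and 0.003; at 0.012 the cap rests on its collar and is fully home. There is no spring: friction holds the cap wherever it is left, and pressing takes about 7 N until the stop.
- latch_red_top (a point): centre of the flat top face of the red cap; it moves with the cap. It is 86 mm above the bench at joint value 0 and 74 mm when fully home.
- latch_yellow (a joint): push latch with a round yellow plastic cap, 30 mm across and 12 mm thick, on a 12 mm stem above a dark steel collar (36 mm across, 8 mm high) on the jig's beam. Joint value in m, growing as the cap is pressed straight down: the cap starts somewhere between 0 and 0.003; at 0.012 the cap rests on its collar and is fully home. There is no spring: friction holds the cap wherever it is left, and pressing takes about 7 N until the stop.
- latch_yellow_top (a point): centre of the flat top face of the yellow cap; it moves with the cap. It is 86 mm above the bench at joint value 0 and 74 mm when fully home.
- latch_blue (a joint): push latch with a round blue plastic cap, 30 mm across and 12 mm thick, on a 12 mm stem above a dark steel collar (36 mm across, 8 mm high) on the jig's beam. Joint value in m, growing as the cap is pressed straight down: the cap starts somewhere between 0 and 0.003; at 0.012 the cap rests on its collar and is fully home. There is no spring: friction holds the cap wherever it is left, and pressing takes about 7 N until the stop.
- latch_blue_top (a point): centre of the flat top face of the blue cap; it moves with the cap. It is 86 mm above the bench at joint value 0 and 74 mm when fully home.
- latch_white (a joint): push latch with a round white plastic cap, 30 mm across and 12 mm thick, on a 12 mm stem above a dark steel collar (36 mm across, 8 mm high) on the jig's beam. Joint value in m, growing as the cap is pressed straight down: the cap starts somewhere between 0 and 0.003; at 0.012 the cap rests on its collar and is fully home. There is no spring: friction holds the cap wherever it is left, and pressing takes about 7 N until the stop. This one is to be left as it stands.
- latch_white_top (a point): centre of the flat top face of the white cap; it moves with the cap. It is 86 mm above the bench at joint value 0 and 74 mm when fully home.
- mallet: loose hammer, wooden handle, blue head, 240 mm long, lying on the bench on the robot's side of the jig; origin at the underside of the tool, x along the handle towards the head. Bystander.
- glass: loose glass tumbler, 66 mm across, 85 mm high, standing on the bench beyond one end of the jig (own +y); origin at the centre of its underside. Bystander.
- tuning_key: loose T-shaped tuning key, steel shank 85 mm long (own x), black crossbar 75 mm, 12 mm high, lying on the bench on the far side of the jig; origin on the bench at about the middle of the shank. Bystander.

How it is judged (in metres and radians):
On the way, in this order (a step that is already met when the one before it is completed fails the run):
1. the red latch is fully home, yellow and blue still up (value of joint latch_red above 0.0105 m and value of joint each of latch_yellow, latch_blue below 0.009 m), for 0.1 s.
2. then the yellow latch is fully home, blue still up (value of joint each of latch_red, latch_yellow above 0.0105 m and value of joint latch_blue below 0.009 m), for 0.1 s.
3. then the blue latch is fully home (value of joint each of latch_red, latch_yellow, latch_blue above 0.0105 m), for 0.1 s.
At the end, for the whole second after the job is handed in: The red, yellow and blue latches are all fully home (joint values above 0.0105 of 0.012 m), the white cap is within 4 mm of where it started, and the hammer, glass and tuning key are within 20 mm of where they started (all of step 3 and distance of latch_white_top from where it was at the start of the episode below 0.004 m and distance of each of mallet, glass, tuning_key from where it was at the start of the episode below 0.02 m); the robot touches nothing.
It fails at once if a latch pressed before its turn ((value of joint latch_yellow above 0.009 m and value of joint latch_red below 0.0105 m) or (value of joint latch_blue above 0.009 m and value of joint latch_yellow below 0.0105 m)).
It fails at once if the white latch was pressed or pulled (its cap moved more than 4 mm) (distance of latch_white_top from where it was at the start of the episode above 0.004 m).
It fails at once if a latch was drawn upward instead of pressed (more than 3 mm above its highest starting height) (value of joint any of latch_red, latch_yellow, latch_blue, latch_white below -0.003 m).
It fails at once if the hammer, glass or tuning key was moved more than 20 mm or picked up (distance of any of mallet, glass, tuning_key from where it was at the start of the episode above 0.02 m).
It also fails if it takes over 38 s, if anything falls off the work surface, if the arm or the gripper's body presses on something with over 40 N, if the wrist force passes 120 N, or if a joint passes its speed limit or range.

## Working session

There is one attempt and no reset: what is moved stays moved. The work goes in short steps, Python scripts to look and compute and a tool call to move; the robot and the scene stay as the last step left them, time stands still between calls to the robot, and variables do not carry over. Pictures are saved under pics/ and viewed, and the job is handed in when it is done.

Besides the shell and the picture viewer there is one more tool, called after ">>>" as a command line: name --argument value ..., lists and objects as JSON in quotes. step_arm: Moves the arm, as the interface text tells. Its arguments: {"type":"object","properties":{"steps":{"type":"string"},"fingers":{"type":"number"},"force":{"type":"number"}},"required":["steps"]}

```bash
mkdir -p pics
cat > h.py <<'E'
import numpy as np,cv2
from workcell import ctrl
def snap(n,f):
    s=ctrl.snapshot(n); cv2.imwrite('pics/'+f,cv2.cvtColor(s['img'],cv2.COLOR_RGB2BGR)); return s
def onplane(s,u,v,z):
    M=np.array(s['cam_to_world']); d=M[:3,:3]@np.array([(u-s['cx'])/s['fx'],-(v-s['cy'])/s['fy'],-1]); o=M[:3,3]
    return o+d*(z-o[2])/d[2]
def depthpts(s):
    M=np.array(s['cam_to_world']);v,u=np.mgrid[:480,:640];D=s['depth']
    P=np.stack([(u-s['cx'])/s['fx']*D,-(v-s['cy'])/s['fy']*D,-D],-1)
    return P@M[:3,:3].T+M[:3,3]
E
python3 - <<'E'
from h import *
s=snap('top','top1.png');t=snap('scene','scene1.png')
np.save('top.npy',s,allow_pickle=True);np.save('scene.npy',t,allow_pickle=True)
o=ctrl.get_obs();print(o)
print({k:s[k] for k in s if k not in('img','depth')})
E
```

```text
{'time': 0.1, 'joints': array([-1.41379419,  0.57644091,  0.02486032,  1.43782519, -0.01499821,
        1.12902293, -0.05646564]), 'qd': array([-0.00058375, -0.00325481,  0.00029411, -0.00112887, -0.00075628,
       -0.00035367, -0.00123503]), 'effort': array([ 6.75346222e-03, -7.67304397e+01,  2.25861557e+00, -2.86611557e+01,
        1.60480232e-02,  8.53188860e-03, -2.47574206e-05]), 'position': array([160.87027027, 655.08129466, 203.73359811]), 'tcp_rot': array([[-2.76516520e-04, -9.71160533e-01,  2.38426389e-01],
       [-1.48606550e-03,  2.38426534e-01,  9.71159400e-01],
       [-9.99998858e-01, -8.57756135e-05, -1.50913704e-03]]), 'ft_force': array([-0.27015259, -0.3998818 ,  0.23427518]), 'torque': array([-0.00430789, -0.0189646 , -0.03914924]), 'grip_width': 85.14200161618432}
{'fx': 527.3640386846378, 'fy': 527.3640386846378, 'cx': 318.4884963555466, 'cy': 235.44859618555626, 'cam_to_world': array([[-2.37639337e-02,  9.84392117e-01, -1.74377280e-01,
         4.02178429e+02],
       [-9.99399997e-01, -2.77885847e-02, -2.06746457e-02,
         9.94080858e+01],
       [-2.51976561e-02,  1.73781342e-01,  9.84461845e-01,
         1.03299446e+03],
       [ 0.00000000e+00,  0.00000000e+00,  0.00000000e+00,
         1.00000000e+00]])}
```

View pics/top1.png

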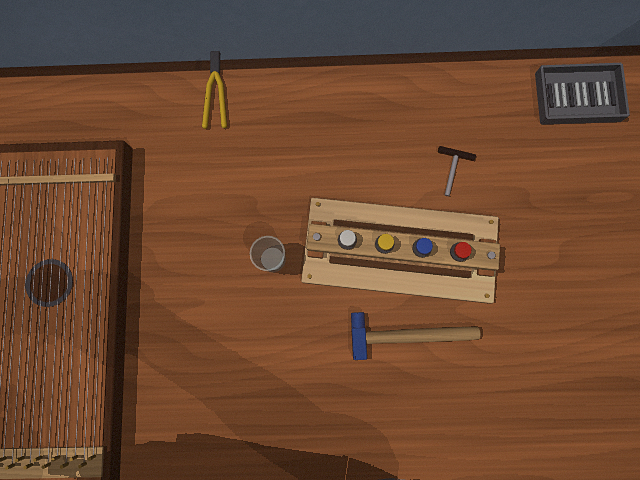

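View pics/scene1.png

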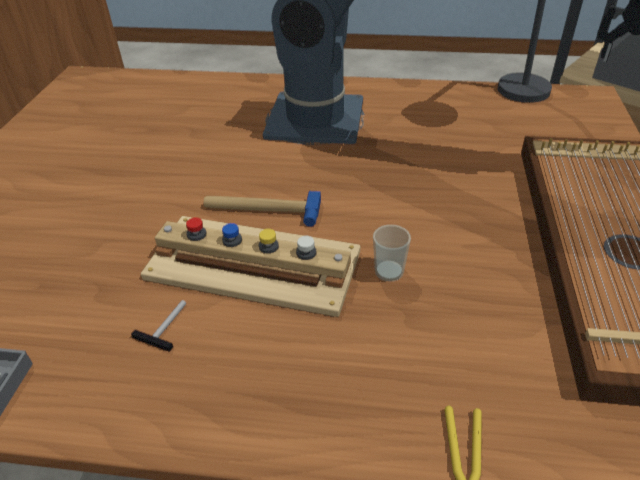

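The top view shows the latches from left (+y) to right: white (347,239), yellow (386,242), blue (424,246), red (462,251). The glass is at (268,254), the hammer at about (360,335) to (480,333), and the key at (452,175). The scene view shows the same order.

```bash
cat > m.py <<'E'
from h import *
def measure(s,box,zs=84.5):
    hsv=cv2.cvtColor(s['img'],cv2.COLOR_RGB2HSV);H,S,V=cv2.split(hsv)
    P=depthpts(s);out={}
    masks={'red':((H<6)|(H>174))&(S>180)&(V>90),'yellow':(H>22)&(H<34)&(S>150)&(V>100),'blue':(H>105)&(H<125)&(S>150)&(V>60),'white':(S<40)&(V>150)}
    for k,m in masks.items():
        b=np.zeros_like(m);b[box[1]:box[3],box[0]:box[2]]=1
        m=(m&b).astype(np.uint8)
        n,l,st,c=cv2.connectedComponentsWithStats(m)
        if n<2: continue
        i=1+np.argmax(st[1:,4]);mm=l==i
        q=P[mm];z=np.percentile(q[:,2],[50,80,95]);top=q[q[:,2]>z[1]-4]
        cont,_=cv2.findContours((mm).astype(np.uint8),cv2.RETR_EXTERNAL,cv2.CHAIN_APPROX_NONE)
        ct=max(cont,key=cv2.contourArea)
        (eu,ev),ax,an=cv2.fitEllipse(ct)
        print(k,st[i],c[i].round(1),'ell',round(eu,1),round(ev,1),np.round(ax,1),'ray',onplane(s,eu,ev,zs).round(1),'z',z.round(1),'topmean',top.mean(0).round(1),'mid',((top.max(0)+top.min(0))/2).round(1))
E
python3 - <<'E'
from m import *
s=np.load('top.npy',allow_pickle=True).item();t=np.load('scene.npy',allow_pickle=True).item()
measure(s,(330,225,490,270));measure(t,(180,210,330,265))
P=depthpts(s)
for n,u,v in [('hammerhead',360,320),('hh2',360,350),('hend',478,333),('hh3',352,316),('glass',268,238),('key',457,155),('key end',447,193)]:
    print(n,P[v,u].round(1))
E
```

```text
red [454 242  17  16 205] [462.6 249.4] ell 462.6 249.4 [15.  15.7] ray [ 537.2 -140.3   84.5] z [83.9 85.2 86.5] topmean [ 537.4 -140.5   84.1] mid [ 537.4 -140.4   84.7]
yellow [383 234   6   4  11] [385.8 234.8] ell 385.6 235.5 [3.3 5.5] ray [566.6  -2.9  84.5] z [84.4 86.4 86.8] topmean [567.7  -3.8  84.8] mid [566.5  -2.6  84.9]
blue [417 238  15  15 180] [424.  245.3] ell 424.0 245.2 [14.2 14.8] ray [546.8 -71.4  84.5] z [84.4 85.7 86.7] topmean [546.  -70.3  90.1] mid [481.2   7.6 557.4]
white [340 230  15  15 183] [347.1 237.3] ell 347.1 237.3 [14.1 14.7] ray [565.3  67.2  84.5] z [82.9 84.  85.4] topmean [565.5  67.3  82.9] mid [566.   67.3  84.3]
red [187 218  15  13 164] [194.1 224.3] ell 194.1 224.2 [12.5 14.9] ray [ 544.2 -138.4   84.5] z [83.5 84.7 86. ] topmean [ 540.2 -140.3   83.9] mid [ 538.9 -140.6   83.8]
yellow [260 229  15  15 184] [267.2 236. ] ell 267.2 236.0 [13.9 15.1] ray [561.9  -1.2  84.5] z [84.4 85.5 86.9] topmean [573.5   2.2  98.4] mid [906.1  96.  404.7]
blue [223 224  15  14 170] [230.2 230.6] ell 230.2 230.6 [13.2 14.6] ray [554.5 -69.4  84.5] z [83.3 84.9 85.9] topmean [549.7 -71.   84. ] mid [548.3 -71.2  83.9]
white [297 236  17  12 153] [305.3 241.2] ell 305.3 241.2 [10.6 16.2] ray [568.3  66.9  84.5] z [82.9 83.8 84.6] topmean [575.6  68.2  91.3] mid [910.8 129.4 404. ]
hammerhead [416.8  46.1  23.6]
hh2 [361.5  48.2  24.1]
hend [ 387.5 -172.8   24.5]
hh3 [424.8  60.7  16.6]
glass [569.9 213.1  74. ]
key [ 740.5 -162.1    7.7]
key end [ 661.7 -136.3   10.4]
```

>>> step_arm --steps "0 -0.6 -0.42 0 0 0;0 -0.6 -0.42 0 0 0;0 -0.6 -0.42 0 0 0;0 -0.6 -0.42 0 0 0;0 -0.6 -0.42 0 0 0;0 -0.6 -0.42 0 0 0;0 -0.6 -0.42 0 0 0;0 -0.6 -0.42 0 0 0" --fingers 0 --force 40

```text
time: 0.77
position: [354.7, 433.5, 204.3]
tcp_rot: [[-0.0, -0.971, 0.238], [-0.0, 0.238, 0.971], [-1.0, 0.0, -0.0]]
ft_force: [0.8, 1.1, 0.5]
grip_width: 0.0
```

>>> step_arm --steps "0 -0.59 -0.45 0 0 0;0 -0.59 -0.45 0 0 0;0 -0.59 -0.45 0 0 0;0 -0.59 -0.45 0 0 0;0 -0.59 -0.45 0 0 0;0 -0.59 -0.45 0 0 0;0 -0.59 -0.45 0 0 0;0 -0.59 -0.45 0 0 0"

```text
time: 1.43
position: [540.9, 202.4, 204.3]
tcp_rot: [[-0.0, -0.971, 0.238], [-0.0, 0.238, 0.971], [-1.0, 0.0, -0.0]]
ft_force: [0.8, 0.4, -0.3]
grip_width: 0.2
```

>>> step_arm --steps "0 -0.157 -0.667 0 0 0;0 -0.157 -0.667 0 0 0;0 -0.157 -0.667 0 0 0;0 -0.157 -0.667 0 0 0;0 -0.157 -0.667 0 0 0;0 -0.157 -0.667 0 0 0;0 -0.157 -0.667 0 0 0;0 -0.157 -0.667 0 0 0"

```text
time: 2.1
position: [537.1, -71.6, 204.4]
tcp_rot: [[-0.0, -0.971, 0.238], [0.0, 0.238, 0.971], [-1.0, 0.0, -0.0]]
ft_force: [0.4, 0.3, 0.9]
grip_width: -0.0
```

>>> step_arm --steps "0.5 -0.157 -0.667 0 0 0;0.5 -0.157 -0.667 0 0 0;0.5 0 0 0 0 0;0 0 0 0 0 0"

```text
time: 2.43
position: [533.7, -139.2, 126.2]
tcp_rot: [[-0.007, -0.97, 0.242], [0.0, 0.242, 0.97], [-1.0, 0.007, -0.001]]
ft_force: [-0.7, 1.8, -0.4]
grip_width: 0.0
```

Run:
```python
from m import *
s=snap('wrist','w1.png');t=snap('top','t2.png')
o=ctrl.get_obs();print(o['position'],o['ft_force'])
measure(s,(0,0,640,480))
cv2.imwrite('pics/t2c.png',cv2.resize(cv2.cvtColor(t['img'][190:350,240:520],cv2.COLOR_RGB2BGR),None,fx=2.8,fy=2.8))
```

```text
[ 536.45618216 -136.65717917  130.02360881] [0.40223065 0.29142046 0.67029156]
red [ 292  231   45   46 1581] [314.1 253.4] ell 314.1 253.4 [43. 45.] ray [ 535.5 -140.3   84.5] z [84.2 84.8 85.3] topmean [ 535.5 -140.5   85.5] mid [ 508.  -137.8  188.2]
yellow [ 503  208   54   48 1962] [529.3 231.2] ell 529.3 231.3 [45.9 52.6] ray [554.   -4.5  84.5] z [84.8 85.4 86. ] topmean [554.4  -4.   85.9] mid [517.3 -54.4 188.5]
blue [ 397  220   47   46 1674] [420.1 242.2] ell 420.1 242.2 [44.5 46.2] ray [544.5 -72.7  84.5] z [84.2 84.8 85.4] topmean [545.1 -72.4  84.9] mid [512.5 -89.3 188.2]
white [620 200  20  43 641] [631.2 223.2] ell 631.1 223.3 [19.7 44.6] ray [564.2  58.   84.5] z [83.  83.5 84. ] topmean [564.2  58.   84.6] mid [522.  -27.6 187.9]
```

View pics/w1.png

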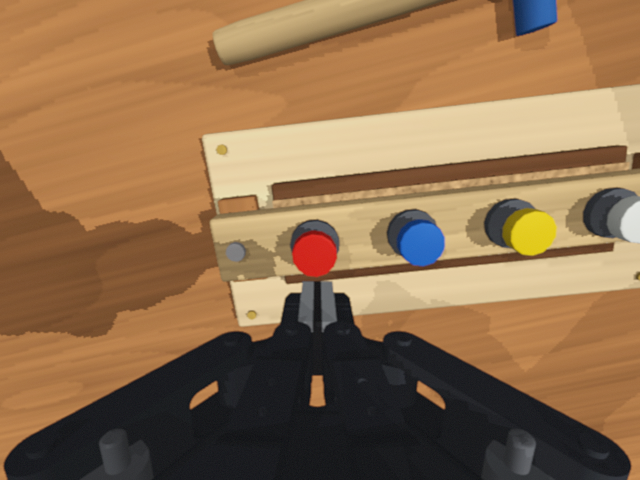

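View pics/t2c.png

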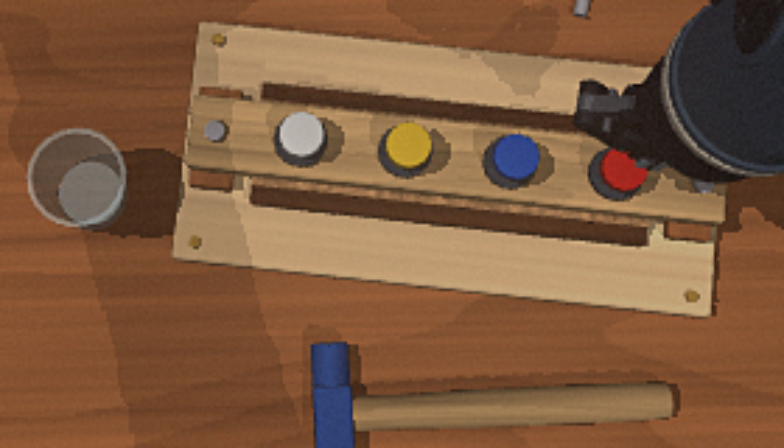

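>>> step_arm --steps "0.2 -0.02 -0.07 0 0 0;0.3 0 0 0 0 0;0.2 0 0 0 0 0;0 0 0 0 0 0;0 0 0 0 0 0"

```text
time: 2.95
position: [537.2, -140.3, 95.5]
tcp_rot: [[-0.0, -0.971, 0.237], [0.0, 0.237, 0.971], [-1.0, 0.0, 0.0]]
ft_force: [0.9, 0.2, 0.2]
grip_width: -0.2
```

Down to z = 80 gently, then check the force.

>>> step_arm --steps "0.08 0 0 0 0 0;0.08 0 0 0 0 0;0.08 0 0 0 0 0;0.08 0 0 0 0 0;0 0 0 0 0 0"

```text
time: 3.37
position: [536.7, -140.9, 78.6]
tcp_rot: [[-0.001, -0.971, 0.238], [0.0, 0.238, 0.971], [-1.0, 0.001, -0.0]]
ft_force: [0.1, 0.1, 0.1]
grip_width: 0.4
```

>>> step_arm --steps "0.03 0 0 0 0 0;0.03 0 0 0 0 0;0.03 0 0 0 0 0"

```text
time: 3.62
position: [537.2, -141.1, 74.8]
tcp_rot: [[0.0, -0.971, 0.239], [-0.0, 0.239, 0.971], [-1.0, -0.0, -0.0]]
ft_force: [0.6, -0.7, 0.1]
grip_width: -0.1
```

Run:
```python
from m import *
s=snap('wrist','w2.png');t=snap('scene','s2.png')
o=ctrl.get_obs();print(o['position'],o['ft_force'])
measure(s,(0,0,640,480))
a=s['img'][180:380,180:480];b=t['img'][170:290,130:370]
cv2.imwrite('pics/c2.png',cv2.cvtColor(np.vstack([cv2.resize(a,(450,300)),cv2.resize(b,(450,225))]),cv2.COLOR_RGB2BGR))
```

```text
[ 536.99657167 -140.97421765   74.70137003] [ 0.36532603 -0.22298567  0.15286073]
red [ 287  250   57   43 1655] [314.6 270.2] ell 314.9 272.8 [45.2 57.2] ray [ 531.5 -139.5   84.5] z [84.1 84.7 85.3] topmean [ 530.5 -139.5   85.6] mid [ 505.9 -138.7  162.3]
yellow [ 556  223   74   60 3421] [592.7 252. ] ell 592.7 252.0 [58.5 72.6] ray [553.2  -5.3  84.5] z [84.8 85.4 86. ] topmean [554.   -4.5  85.9] mid [518.4 -55.3 162.6]
blue [ 421  236   62   59 2834] [451.5 265.3] ell 451.5 265.3 [56.9 61.6] ray [543.7 -73.1  84.5] z [84.2 84.8 85.3] topmean [544.6 -72.6  84.9] mid [513.5 -90.3 162.3]
white [484 260   1  13  13] [484. 266.] ell 484.0 265.9 [ 0.  12.2] ray [547.9 -57.5  84.5] z [53.5 54.4 54.7] topmean [563.7 -45.   53.7] mid [564.  -44.8  53.7]
```

View pics/c2.png

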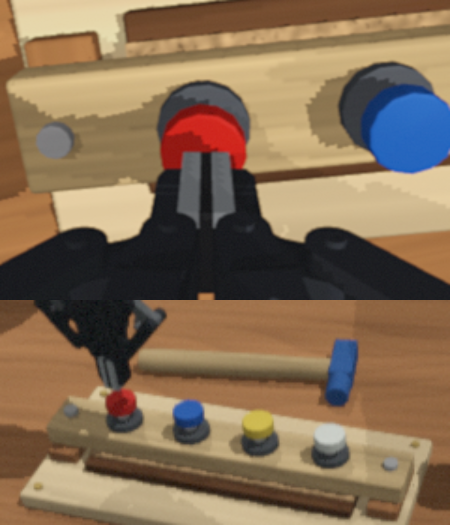

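Run:
```python
from m import *
s=ctrl.snapshot('wrist');o=ctrl.get_obs()
M=np.array(s['cam_to_world']);print(M.round(3))
def proj(p):
    q=np.linalg.inv(M)@np.r_[p,1];return (s['cx']+s['fx']*q[0]/-q[2],s['cy']-s['fy']*q[1]/-q[2],-q[2])
print(np.round(proj(o['position']),1),np.round(proj([536.5,-140.3,84.5]),1))
P=depthpts(s)
for v in range(262,330,4): print(v,P[v,308].round(1),P[v,326].round(1),s['img'][v,308])
for n in('scene','top'):
    s=ctrl.snapshot(n);M=np.array(s['cam_to_world']);P=depthpts(s)
    print(n,np.round(proj(o['position']),1))
    m=(abs(P[...,0]-537)<60)&(abs(P[...,1]+140)<45)&(P[...,2]>88)&(P[...,2]<130)
    q=P[m];print(len(q), q[q[:,2]<105].round(0)[::8] if n=='scene' else '')
```

```text
[[ 2.38000e-01 -9.30000e-01 -2.79000e-01  4.66519e+02]
 [ 9.71000e-01  2.28000e-01  6.80000e-02 -1.22559e+02]
 [ 0.00000e+00 -2.87000e-01  9.58000e-01  2.43639e+02]
 [ 0.00000e+00  0.00000e+00  0.00000e+00  1.00000e+00]]
[314.7 276.1 182.6] [315.7 282.5 173.2]
262 [ 524.7 -141.3   85. ] [ 527.3 -132.8   83.9] [208  36  31]
266 [ 526.7 -141.8   85.3] [ 529.1 -133.2   84.4] [206  39  29]
270 [ 529.3 -142.5   83.9] [ 531.  -133.7   84.8] [155  26  21]
274 [ 531.1 -142.9   84.6] [ 533.1 -134.2   84.8] [147  25  20]
278 [ 533.5 -143.5   83.8] [ 535.1 -134.7   85. ] [148  24  16]
282 [ 525.9 -141.   106.3] [ 527.9 -133.5  105.9] [102 101 105]
286 [ 525.9 -140.9  110.4] [ 528.  -133.6  109.8] [102 105 108]
290 [ 525.7 -140.8  114.7] [ 527.9 -133.7  113.6] [103 106 109]
294 [ 525.9 -140.8  117.9] [ 527.9 -133.8  117.3] [ 94  97 100]
298 [ 525.5 -140.5  122.4] [ 528.1 -133.9  120.4] [ 95  98 101]
302 [ 525.7 -140.5  125.2] [ 527.4 -133.9  125. ] [ 94  97 100]
306 [ 525.7 -140.4  128.4] [ 528.  -134.1  127. ] [ 94  97 100]
310 [ 526.  -140.4  130.9] [ 527.8 -134.1  130.4] [93 97 99]
314 [ 526.4 -140.5  133. ] [ 527.9 -134.2  133. ] [ 93  96 100]
318 [ 526.2 -140.4  136.3] [ 527.5 -134.2  136.6] [ 94  96 100]
322 [ 526.9 -140.5  137.6] [ 527.8 -134.3  138.7] [102 104 106]
326 [ 525.  -139.9  143.5] [ 526.3 -134.1  143.7] [46 48 51]
scene [ 194.9  225.7 1013.6]
189 [[ 541. -136.  104.]]
top [461.7 250.3 961.8]
37
```

The depth images put the shut fingertips at z≈105. The reported TCP z is 74.7, so the tips sit about 30 mm short of the stated TCP, which explains the missing contact force. I trust the images and will keep lowering, watching the force.

>>> step_arm --steps "0.06 0 0 0 0 0;0.06 0 0 0 0 0;0.06 0 0 0 0 0;0.06 0 0 0 0 0;0.06 0 0 0 0 0;0 0 0 0 0 0"

```text
time: 4.37
position: [536.7, -140.9, 59.1]
tcp_rot: [[-0.001, -0.971, 0.238], [0.0, 0.238, 0.971], [-1.0, 0.001, -0.0]]
ft_force: [-0.3, -0.1, 0.1]
grip_width: 0.0
```

>>> step_arm --steps "0.04 0 0 0 0 0;0.04 0 0 0 0 0;0 0 0 0 0 0"

```text
time: 4.62
position: [537.1, -141.0, 55.8]
tcp_rot: [[0.0, -0.971, 0.239], [-0.0, 0.239, 0.971], [-1.0, -0.0, -0.0]]
ft_force: [0.4, -0.1, 0.0]
grip_width: -0.0
```

>>> step_arm --steps "0.03 0 0 0 0 0;0.03 0 0 0 0 0"

```text
time: 4.78
position: [537.2, -141.0, 53.2]
tcp_rot: [[0.0, -0.971, 0.239], [-0.0, 0.239, 0.971], [-1.0, -0.0, 0.0]]
ft_force: [-1.8, 1.2, 6.7]
grip_width: -0.0
```

>>> step_arm --steps "0.03 0 0 0 0 0;0.03 0 0 0 0 0"

```text
time: 4.95
position: [537.2, -141.0, 50.2]
tcp_rot: [[0.0, -0.971, 0.239], [-0.0, 0.239, 0.971], [-1.0, -0.0, 0.0]]
ft_force: [-1.0, 0.6, 5.8]
grip_width: -0.3
```

>>> step_arm --steps "0.03 0 0 0 0 0;0.03 0 0 0 0 0"

```text
time: 5.12
position: [537.2, -141.0, 47.2]
tcp_rot: [[0.0, -0.971, 0.238], [-0.0, 0.238, 0.971], [-1.0, -0.0, 0.0]]
ft_force: [-2.6, 0.1, 14.0]
grip_width: 0.3
```

>>> step_arm --steps "0.02 0 0 0 0 0;0.02 0 0 0 0 0"

```text
time: 5.28
position: [537.4, -141.1, 46.7]
tcp_rot: [[0.001, -0.971, 0.239], [0.0, 0.239, 0.971], [-1.0, -0.001, 0.0]]
ft_force: [-8.9, 3.1, 39.4]
grip_width: 0.2
```

>>> step_arm --steps "0.02 0 0 0 0 0"

```text
time: 5.37
position: [537.5, -141.1, 46.5]
tcp_rot: [[0.002, -0.971, 0.239], [0.0, 0.239, 0.971], [-1.0, -0.002, 0.001]]
ft_force: [-12.2, 3.9, 49.2]
grip_width: -0.2
```

The force rose to 49 N with z stalled at 46.5, so the cap is at its stop. Next I lift and verify.

>>> step_arm --steps "-0.1 0 0 0 0 0;-0.5 0 0 0 0 0;-0.6 0 0 0 0 0;0 0 0 0 0 0;0 0 0 0 0 0"

```text
time: 5.78
position: [538.3, -141.3, 105.4]
tcp_rot: [[0.004, -0.971, 0.238], [-0.001, 0.238, 0.971], [-1.0, -0.004, 0.0]]
ft_force: [0.2, 0.9, -0.6]
grip_width: -0.2
```

Run:
```python
from m import *
s=snap('wrist','w3.png')
o=ctrl.get_obs();print(o['position'],o['ft_force'])
measure(s,(0,0,640,480))
```

```text
[ 537.39156667 -140.94751069  104.21356634] [ 0.52730073  0.92202017 -0.21760611]
red [ 292  227   47   47 1726] [315.3 250.2] ell 315.3 250.2 [45.8 46.2] ray [ 531.5 -139.3   84.5] z [73.3 73.8 74.3] topmean [ 535.7 -140.5   73.9] mid [ 509. -139.  172.]
yellow [ 523  208   61   52 2444] [553.3 233. ] ell 553.3 233.0 [50.7 59.5] ray [553.8  -4.8  84.5] z [84.8 85.4 86. ] topmean [554.5  -3.9  85.5] mid [518.8 -55.5 177.7]
blue [ 407  220   52   51 2064] [432.5 244.6] ell 432.5 244.6 [49.3 51.6] ray [544.3 -72.8  84.5] z [84.3 84.8 85.3] topmean [544.9 -72.5  85.2] mid [514.1 -90.4 177.4]
white [222 245  12   4  28] [228.2 246.6] ell 227.8 246.6 [ 2.9 10.3] ray [ 517.3 -187.9   84.5] z [59.3 59.8 60.3] topmean [ 524.  -196.4   59.4] mid [ 523.9 -196.7   59.1]
```

View pics/w3.png

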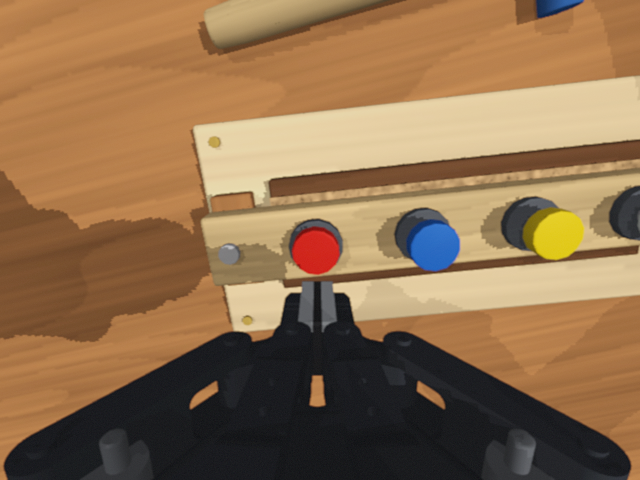

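Red is home: its top measures about 74, and the others are unchanged at about 85. Moving over yellow.

>>> step_arm --steps "0 0.061 0.551 0 0 0;0 0.061 0.551 0 0 0;0 0.061 0.551 0 0 0;0 0.061 0.551 0 0 0;0 0.061 0.551 0 0 0;0 0 0 0 0 0;0 0 0 0 0 0;0 0 0 0 0 0"

```text
time: 6.5
position: [554.5, -4.1, 103.0]
tcp_rot: [[-0.002, -0.971, 0.238], [-0.001, 0.238, 0.971], [-1.0, 0.001, -0.001]]
ft_force: [-0.1, -0.2, 0.2]
grip_width: 0.3
```

>>> step_arm --steps "0.2 0 0 0 0 0;0.3 0 0 0 0 0;0.2 0 0 0 0 0;0.1 0 0 0 0 0;0 0 0 0 0 0;0 0 0 0 0 0"

```text
time: 7.0
position: [554.9, -4.1, 63.6]
tcp_rot: [[-0.001, -0.971, 0.239], [-0.0, 0.239, 0.971], [-1.0, 0.001, -0.0]]
ft_force: [0.2, 0.0, 0.7]
grip_width: -0.3
```

>>> step_arm --steps "0.05 0 0 0 0 0;0.05 0 0 0 0 0;0.05 0 0 0 0 0;0.05 0 0 0 0 0;0.05 0 0 0 0 0;0 0 0 0 0 0"

```text
time: 7.5
position: [555.6, -3.6, 51.6]
tcp_rot: [[0.001, -0.971, 0.238], [-0.0, 0.238, 0.971], [-1.0, -0.001, 0.0]]
ft_force: [-0.2, 0.3, -0.8]
grip_width: -0.3
```

>>> step_arm --steps "0.03 0 0 0 0 0;0.03 0 0 0 0 0"

```text
time: 7.67
position: [555.6, -3.6, 48.9]
tcp_rot: [[0.001, -0.971, 0.238], [0.0, 0.238, 0.971], [-1.0, -0.001, 0.0]]
ft_force: [-0.7, -0.1, 6.3]
grip_width: -0.2
```

>>> step_arm --steps "0.03 0 0 0 0 0;0.03 0 0 0 0 0"

```text
time: 7.83
position: [555.7, -3.6, 46.7]
tcp_rot: [[0.002, -0.971, 0.239], [0.0, 0.239, 0.971], [-1.0, -0.001, 0.001]]
ft_force: [-7.2, -0.1, 38.5]
grip_width: -0.2
```

>>> step_arm --steps "0.03 0 0 0 0 0"

```text
time: 7.92
position: [555.9, -3.6, 46.5]
tcp_rot: [[0.002, -0.971, 0.239], [0.001, 0.239, 0.971], [-1.0, -0.002, 0.001]]
ft_force: [-13.0, 1.0, 52.9]
grip_width: -0.0
```

>>> step_arm --steps "-0.1 0 0 0 0 0;-0.5 0 0 0 0 0;-0.6 0 0 0 0 0;0 0 0 0 0 0;0 0 0 0 0 0"

```text
time: 8.33
position: [556.2, -3.4, 105.4]
tcp_rot: [[0.003, -0.971, 0.238], [0.0, 0.238, 0.971], [-1.0, -0.003, 0.001]]
ft_force: [-0.8, -0.4, -0.8]
grip_width: -0.2
```

Run:
```python
from m import *
s=snap('wrist','w4.png')
o=ctrl.get_obs();print(o['position'],o['ft_force'])
measure(s,(0,100,640,300))
```

```text
[555.34881281  -3.39110119 104.19910539] [-0.51991354 -0.19435485 -0.87589783]
red [  74  250   54   47 1870] [ 99.8 272.6] ell 100.0 272.7 [45.3 51.4] ray [ 532.7 -128.5   84.5] z [73.1 73.8 74.3] topmean [ 536.1 -138.4   74. ] mid [518.3 -69.8 171.9]
yellow [ 293  228   48   48 1797] [317.  251.5] ell 317.0 251.5 [46.6 47.3] ray [550.4  -0.7  84.5] z [73.2 73.8 74.3] topmean [554.9  -2.   73.6] mid [528.   -0.9 172. ]
blue [ 177  244   52   50 1993] [202.6 268.6] ell 202.5 268.6 [48.4 50.8] ray [544.7 -68.8  84.5] z [84.1 84.7 85.3] topmean [545.3 -69.7  85.2] mid [522.8 -35.  177.4]
white [ 563  109   60   61 2781] [592.7 139. ] ell 592.7 139.0 [52.3 65.7] ray [524.  155.7  84.5] z [40.8 54.9 63.5] topmean [531.5 181.8  62.9] mid [516.7 104.  162.5]
```

View pics/w4.png

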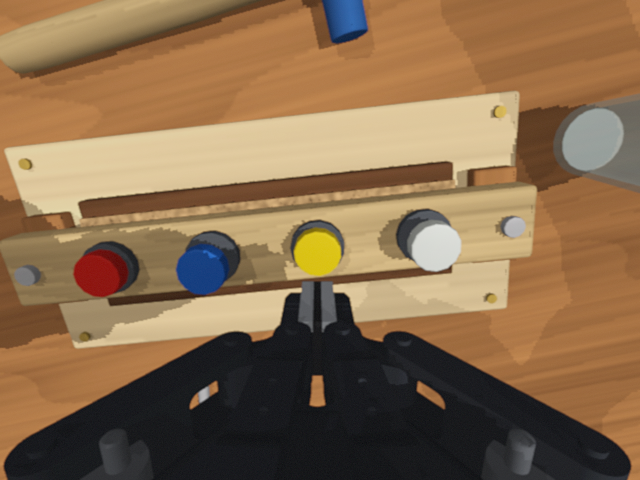

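Yellow at (317,251) is home at about 74. Blue at (203,269) and white at (436,246) are still up. Now blue.

>>> step_arm --steps "0 -0.048 -0.454 0 0 0;0 -0.048 -0.454 0 0 0;0 -0.048 -0.454 0 0 0;0 0 0 0 0 0;0 0 0 0 0 0;0 0 0 0 0 0"

```text
time: 8.88
position: [545.4, -70.8, 103.0]
tcp_rot: [[-0.001, -0.971, 0.238], [0.001, 0.238, 0.971], [-1.0, 0.002, 0.0]]
ft_force: [0.3, -0.4, -0.1]
grip_width: -0.0
```

>>> step_arm --steps "0.2 0 0 0 0 0;0.3 0 0 0 0 0;0.2 0 0 0 0 0;0.1 0 0 0 0 0;0 0 0 0 0 0;0 0 0 0 0 0"

```text
time: 9.38
position: [545.8, -71.1, 63.6]
tcp_rot: [[-0.001, -0.971, 0.238], [0.0, 0.238, 0.971], [-1.0, 0.001, -0.0]]
ft_force: [0.3, 0.4, 0.6]
grip_width: 0.1
```

>>> step_arm --steps "0.05 0 0 0 0 0;0.05 0 0 0 0 0;0.05 0 0 0 0 0;0.05 0 0 0 0 0;0.05 0 0 0 0 0;0 0 0 0 0 0"

```text
time: 9.88
position: [546.3, -71.4, 51.5]
tcp_rot: [[0.001, -0.971, 0.238], [-0.0, 0.238, 0.971], [-1.0, -0.001, 0.0]]
ft_force: [-0.1, 0.9, 0.7]
grip_width: 0.4
```

>>> step_arm --steps "0.03 0 0 0 0 0;0.03 0 0 0 0 0"

```text
time: 10.05
position: [546.3, -71.4, 48.8]
tcp_rot: [[0.001, -0.971, 0.238], [0.0, 0.238, 0.971], [-1.0, -0.001, 0.0]]
ft_force: [-1.3, 0.5, 5.2]
grip_width: -0.1
```

>>> step_arm --steps "0.03 0 0 0 0 0;0.03 0 0 0 0 0"

```text
time: 10.22
position: [546.5, -71.5, 46.8]
tcp_rot: [[0.002, -0.971, 0.239], [0.0, 0.239, 0.971], [-1.0, -0.002, 0.001]]
ft_force: [-8.7, 2.6, 38.7]
grip_width: -0.2
```

>>> step_arm --steps "0.03 0 0 0 0 0;0 0 0 0 0 0"

```text
time: 10.38
position: [546.5, -71.5, 46.6]
tcp_rot: [[0.002, -0.971, 0.239], [0.0, 0.239, 0.971], [-1.0, -0.002, 0.001]]
ft_force: [-8.6, 2.3, 36.7]
grip_width: -0.2
```

>>> step_arm --steps "-0.1 0 0 0 0 0;-0.5 0 0 0 0 0;-0.6 0 0 0 0 0;-0.6 0 0 0 0 0;-0.4 0 0 0 0 0;0 0 0 0 0 0;0 0 0 0 0 0;0 0 0 0 0 0"

```text
time: 11.05
position: [545.4, -71.3, 153.3]
tcp_rot: [[-0.001, -0.971, 0.238], [0.0, 0.238, 0.971], [-1.0, 0.001, -0.0]]
ft_force: [-0.1, -0.2, -0.1]
grip_width: 0.4
```

Run:
```python
from m import *
s=snap('wrist','w5.png');t=snap('top','t5.png');c=snap('scene','s5.png')
o=ctrl.get_obs();print(o['position'],o['ft_force'])
measure(s,(0,150,640,300));measure(c,(180,210,330,265))
t0=np.load('scene.npy',allow_pickle=True).item()
cv2.imwrite('pics/cmp.png',cv2.cvtColor(np.vstack([t0['img'][160:360,110:430],c['img'][160:360,110:430]]),cv2.COLOR_RGB2BGR))
```

```text
[545.1684123  -71.35069571 152.72158285] [0.56983097 0.50184842 0.21701854]
red [ 206  223   39   39 1177] [225.2 242.1] ell 225.2 242.1 [37.2 38.5] ray [ 533.  -135.2   84.5] z [73.2 73.8 74.4] topmean [ 536.2 -139.7   73.4] mid [ 513.  -103.6  196.1]
yellow [ 388  204   40   40 1270] [407.4 223.8] ell 407.5 223.8 [38.8 39.9] ray [550.9  -5.2  84.5] z [73.3 73.9 74.5] topmean [554.5  -3.   74.7] mid [522.6 -20.4 196.1]
blue [ 296  214   40   38 1175] [315.5 232.7] ell 315.6 232.7 [37.3 38.3] ray [541.7 -70.2  84.5] z [73.2 73.9 74.5] topmean [545.  -71.2  74.3] mid [517.4 -69.4 196.1]
white [ 491  199   41   40 1280] [510.6 218.4] ell 510.6 218.4 [36.5 42.7] ray [564.3  66.2  84.5] z [83.  83.5 84. ] topmean [564.5  66.4  83.7] mid [527.4  14.  201.3]
red [188 223  15  13 155] [194.9 229.2] ell 194.9 229.2 [12.1 14.5] ray [ 557.3 -132.8   84.5] z [72.7 74.1 75.4] topmean [ 553.4 -134.3   84.2] mid [898.9  27.1 399. ]
yellow [260 235  16  14 176] [267.6 241.4] ell 267.6 241.4 [12.9 15.5] ray [575.6   2.3  84.5] z [72.7 74.1 75.3] topmean [559.8  -2.1  73.2] mid [558.9  -2.3  73.1]
blue [224 229  16  14 170] [231.  235.3] ell 231.0 235.3 [12.6 15.3] ray [566.6 -64.8  84.5] z [72.3 73.9 74.9] topmean [550.3 -70.9  72.9] mid [549.8 -70.7  73.4]
white [297 236  17  12 159] [305.3 241.3] ell 305.3 241.3 [10.9 16.4] ray [568.7  66.9  84.5] z [82.6 83.7 84.9] topmean [566.5  66.4  82.7] mid [566.6  66.5  82.9]
```

View pics/cmp.png

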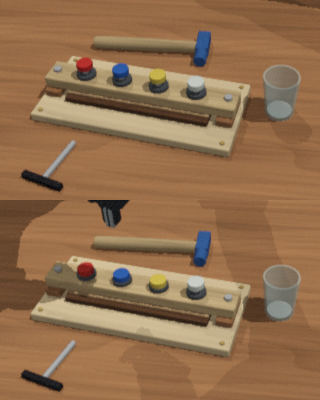

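View pics/w5.png

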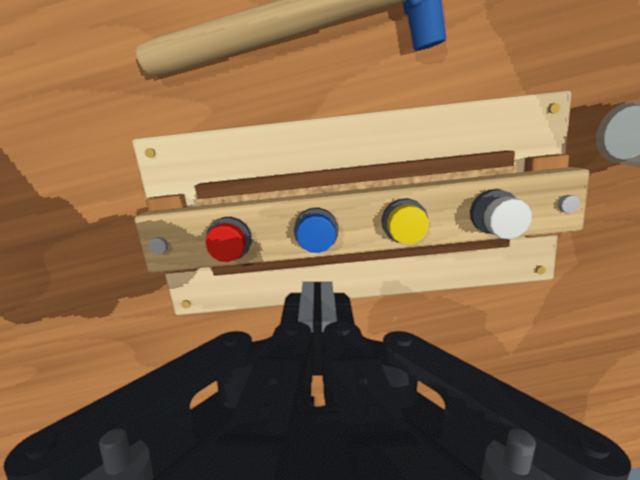

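Red (225,242), blue (315,233) and yellow (407,224) all sit on their collars at about 74. White (511,218) still stands, and the hammer, glass and key show no shift between the two views. Handing in.

```bash
python3 -c "
from workcell import ctrl
print(ctrl.sign_off())"
```

```text
the job is handed in; nothing more can be done
None
```

I pressed the red latch home, then yellow, then blue, using the shut fingertips, and handed the job in at about 11 s. Each press went to the stop, where the force rose to about 37–53 N, below the 120 N wrist limit.

**Last checks:** the red, yellow and blue tops all measured about 74 mm, which is fully home. The white top stayed at about 83.5 mm, and the hammer, glass and tuning key showed no visible shift. After the last press the arm was lifted clear and read no contact force.

**Disagreement:** the shut fingertips ended about 28 mm short of the stated TCP. The first descent therefore met nothing at the expected height. I checked the tip height in the depth images and lowered further, watching the force. The stop came at a TCP height of 46.5 mm for all three latches.

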